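Lock the shutter of a test reader with its transit pin

ROBOT

A 6-joint arm with a two-finger parallel gripper is mounted at the origin on a cart in front of the work surface, level with it; the furniture and walls round the work are solid. World frame = base frame: x ahead of the robot, y to its left, z up, the work surface at z = 0. Lengths are in m, angles in rad, forces in N, time in s.
With the tool pointing down it reaches from about 0.375 to 0.9 m from the base axis. Payload 3.1 kg.
Tool frame: the origin (TCP) lies at the very end of the fingers, on their centre line; the grasp point (between the pads) lies 19 mm behind it (env.tcp_to_grasp is the z of the grasp point in the tool frame, in m); z points along the fingers, y is the direction in which the jaws open and shut (so a half turn about z gives the same grasp; the last joint's range is limited). The gripper opens to 87 mm and grips with 3 to 60 N. Pads are 19 mm wide; open, the fingers measure 117 mm over their backs; the gripper's body (75 mm by 190 mm) begins 51 mm behind the grasp point.
Start: joints at [1.099, 0.527, 1.433, -0, 1.181, -0.178], TCP at [0.18, 0.598, 0.223] pointing down, gripper open.
Joint ranges: [-3.08, 3.08], [-0.75, 2.2], [0.22, 2.44], [-1.43, 4.57], [0, 2.65], [-2.85, 2.85]. Speed limits (rad/s): [2.79, 2.79, 3.14, 3.14, 3.14, 3.14].

INTERFACE

Orientations are given as a rotation vector (axis times angle).
In Python, from rig import sensors, cams, ticket, env gives the robot as it stands.
- The arm moves only by the shell command python3 -m handwheel 'ROWS' [FORCE]. ROWS is JSON, a list of rows, each an object with "linear": the shift along the tool's x, y, z in cm, a list of three; "twist": the turn about the tool's z in rad; "grip": the closure, from -1 (fully open) to 1 (shut). In form: [{"linear": [dx, dy, dz], "twist": twist, "grip": grip}, ...]. A call has 1 to 8 rows; each row shifts and turns the pose as measured when the row begins, along the tool's axes as they then stand; what a row does not reach is not made up. A row lasts 1/10 s, in which the tool goes at most 50 mm and 8.59 degrees, less where a joint would pass 70% of its speed; a pose out of reach is approached as far as the arm can. A call is refused whole if a number of a shift passes 5 or a number of a turn 0.15, either way. A call with a gripper value outside its range is refused whole. The fingers move at their own pace and stop on an object; FORCE is the grip in N (left out, the last holds). Time passes only in rows, so rows that do not move let the fingers close. It gives the time, the measured TCP pose, the force and the opening at its end, in the units of the state.
- sensors.observe(): the state, without advancing time (a new reading comes with each control period).
- cams.capture(name): name is "side" or "top" or "wrist"; returns a dict with "image" (480x640x3 uint8, red, green, blue), "fx", "fy", "cx", "cy" (pixels), "origin" and "attitude" of the camera in the world; the wrist camera has in their place "mount" (4x4, takes a point from camera to tool coordinates, whose origin is the TCP and whose axes are the flange's). Camera axes: x right, y down, z forward; pixel columns grow to the right and rows downward; lengths in m; the calibration is good to about 2 mm. A picture is of the moment at which its call begins: read the wrist's pose just before it. There is no depth.
- ticket.job_done(): hands the job in, once; it reports no verdict.
The state is a dict: "clock": time; "qpos": joint angles; "joint_vel": joint speeds; "joint_efforts": joint torques, N m; "ee_pos": TCP position; "orientation": TCP orientation; "force": force on the tool from outside, world axes, zero at the start; "ft_torque": the same for the moment, N m; "finger_gap": finger opening in m.
Only numpy, scipy, OpenCV 4.12 (cv2) and the standard library are available. Lean on these libraries where they do the work, as an engineer would, in place of code of your own. Each camera call takes 0.05 s, during which the arm holds its last target.

TASK

Lock the shutter of the bench reader for transport: take the lock pin out of its stand by the knob, put it through the bush on the sliding shutter, and with its tip resting lightly on the lock strip underneath slide pin and shutter towards the screen end until you feel the tip drop into the hidden hole. Then push the pin fully home, collar down on the bush, and let go of it. Never force the pin in the reader (a light touch of 5 to 10 N is plenty) and leave the other things on the worktop where they are.

Things in the scene. Friction and masses are not known exactly. Their poses are not given: they have to be found in the camera images.
- lock_pin: Loose 60 g lock pin, upright; starts in the pin stand, collar on the stand. Origin: centre of its tip (lower end); z up along the pin. Steel shaft 10 mm diameter, z 0 to 38 mm, tip tapered to 6 mm over the lowest 2 mm; collar 25 mm diameter, z 38 to 42 mm; black round knob 20 mm diameter, z 42 to 74 mm, to hold it by.
- pin_tip (a point): The centre of the lock pin's tip (same point as its origin).
- reader_top (a point): Centre of the reader's top (60 mm up). Under the shutter, hidden by it at all times, lies the lock strip, a steel bar with one upright 12 mm hole on the reader's centre line, where the bush comes at a shutter value of 0.018 to 0.067 m (unmarked). Its flat face, 45 mm above the worktop, yields on springs: down 1 N then 2 N/mm (stop at 8 mm), along x 6 N/mm (4 mm at most).
- pin_stand: Fixed grey block 44 x 44 x 42 mm, with an upright 12 mm hole through its centre in which the pin stands. Origin: centre of its underside.
- reader: Fixed white bench reader, 246 mm (x) by 84 mm (y) by 60 mm high. Origin: centre of its underside; x runs along its length towards the end with the blank black screen (three small grey buttons at the other end). A 100 x 34 mm window in its top shows the dark steel shutter, which slides along x under it. The bush axis is on the centre line (y = 0), at x = shutter value - 35 mm.
- bush (a point): Centre of the mouth of the shutter's guide bush, a bright steel ring, 28 mm outside and 12 mm inside diameter, 8 mm proud of the reader's top (mouth 68 mm above the worktop); upright bore 21 mm long. Pin home: collar on this mouth, tip 38 mm below it, 15 mm inside the strip's hole. Tip on the strip beside the hole: 23 mm below it, collar 15 mm proud.
- shutter (a joint): Position of the sliding shutter, m: 0 at the end away from the screen, 0.070 at the screen end (rigid stops at both); it starts between 0 and 0.009 and slides freely with about 1 N of friction, carried along by the pin in its bush.
- timer: Bystander: white timer 62 x 62 x 17 mm, lying loose. Origin: centre of underside.
- cassette_0: Bystander: white flat test cassette 20 x 70 x 5 mm, loose. Origin: centre of underside.
- pipette: Bystander: pipette 66 x 248 x 30 mm lying loose behind the reader. Origin: centre of underside.
- meter: Bystander: hand-held meter with a small display, 58 x 92 x 23 mm, loose. Origin: centre of underside.
- battery_aa: Bystander: AA cell 15 x 51 x 15 mm lying loose. Origin: centre of underside.
- sample_cup_0: Bystander: lidded sample cup 56 x 56 x 58 mm, loose. Origin: centre of underside.
Not all that is in view belongs to the job. What is shaped like the lock_pin but green is not meant.

How it is judged:
By the outcome, as a careful person would: the job done as asked, in the order asked, and still so for the second after the job is handed in, with the robot touching nothing.
It also fails if it takes over 48 s, if anything falls off the work surface, if the arm or the gripper's body presses on something with over 40 N, if the wrist force passes 120 N, or if a joint passes its speed limit or range.

## Working session

There is one attempt and no reset: what is moved stays moved. The work goes in short steps, Python scripts to look and compute and a shell command to move; the robot and the scene stay as the last step left them, time stands still between calls to the robot, and variables do not carry over. Pictures are saved under pics/ and viewed, and the job is handed in when it is done.

```bash
ls; mkdir -p pics; python3 - <<'E'
from rig import sensors,cams,env
import cv2
s=sensors.observe()
print({k:s[k] for k in s})
print(env.tcp_to_grasp)
for n in ["side","top","wrist"]:
    c=cams.capture(n); cv2.imwrite(f"pics/{n}0.png",c["image"][:,:,::-1])
    print(n,{k:v for k,v in c.items() if k!="image"})
E
```

```text
pics
{'clock': 0.0, 'qpos': array([ 1.09951129e+00,  5.28505887e-01,  1.43391960e+00, -3.41019487e-05,
        1.18140725e+00, -1.78501616e-01]), 'joint_vel': array([-0.00117128, -0.0004974 ,  0.00031171,  0.00099433,  0.00134924,
        0.00011839]), 'joint_efforts': array([-1.66494910e-04, -4.40043712e+01, -1.76595855e+01,  6.34107040e-02,
        5.82159183e-02, -1.30673488e-04]), 'ee_pos': array([0.18002236, 0.59772862, 0.22154175]), 'orientation': array([-0.45814185, -3.1073131 ,  0.00334971]), 'force': array([-0.46285959, -0.46435906,  0.49610811]), 'ft_torque': array([ 0.01648858, -0.03576924,  0.05414371]), 'finger_gap': 0.08691341173548128}
-0.0187
side {'fx': 463.3633647822043, 'fy': 463.3633647822043, 'cx': 321.2857482296972, 'cy': 242.54270416763381, 'origin': array([ 0.49131954, -0.85048282,  0.66917534]), 'attitude': array([-2.2209024 ,  0.04792859, -0.05417536])}
top {'fx': 580.1950747308531, 'fy': 580.1950747308531, 'cx': 315.4408489884115, 'cy': 228.74849257185613, 'origin': array([ 0.36003898, -0.07560258,  1.32559424]), 'attitude': array([-2.11389146,  2.1401504 , -0.14784292])}
wrist {'fx': 339.4727237976117, 'fy': 339.4727237976117, 'cx': 323.100200691452, 'cy': 243.25311705634076, 'mount': array([[ 3.01953806e-04, -9.67702415e-01, -2.52095110e-01,
         6.81713254e-02],
       [ 9.99999827e-01,  1.64865649e-04,  5.64917214e-04,
        -1.88740846e-04],
       [-5.05109928e-04, -2.52095237e-01,  9.67702297e-01,
        -1.61675514e-01],
       [ 0.00000000e+00,  0.00000000e+00,  0.00000000e+00,
         1.00000000e+00]])}
```

View pics/top0.png

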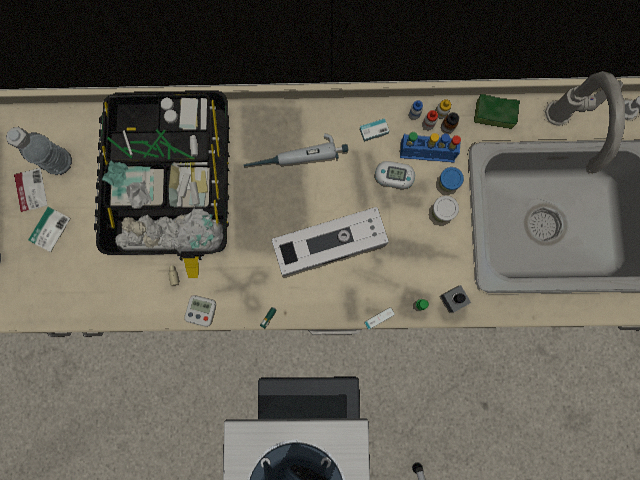

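View pics/side0.png

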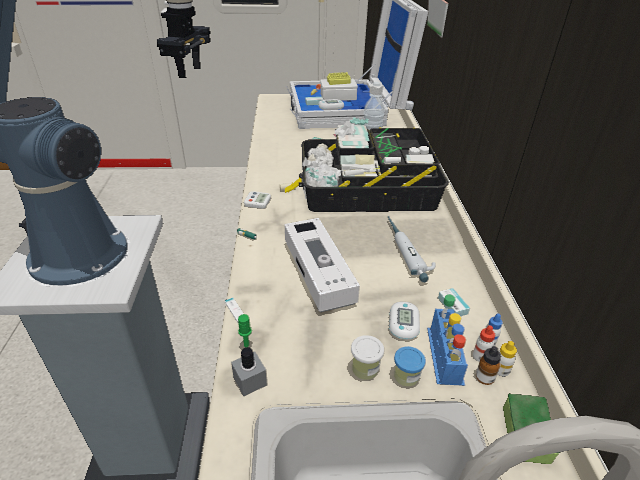

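View pics/wrist0.png

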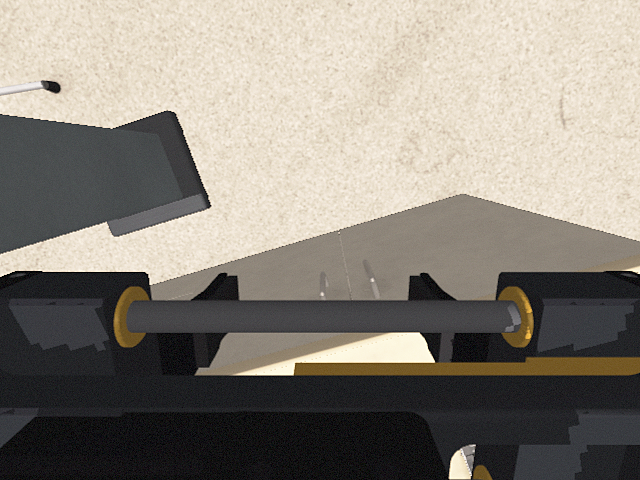

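```bash
cat > h.py <<'E'
import numpy as np,cv2
from scipy.spatial.transform import Rotation as R
from rig import sensors,cams,env
def ray(c,u,v,s=None):
    d=np.array([(u-c["cx"])/c["fx"],(v-c["cy"])/c["fy"],1.])
    if "mount" in c:
        T=np.array(c["mount"]); A=R.from_rotvec(s["orientation"])
        return s["ee_pos"]+A.apply(T[:3,3]), A.apply(T[:3,:3]@d)
    return np.array(c["origin"]), R.from_rotvec(c["attitude"]).apply(d)
def plane(c,u,v,z,s=None):
    o,d=ray(c,u,v,s); return o+d*(z-o[2])/d[2]
def two(a,b):
    (o1,d1),(o2,d2)=a,b
    t=np.linalg.lstsq(np.c_[d1,-d2],o2-o1,rcond=None)[0]
    p,q=o1+d1*t[0],o2+d2*t[1]; return (p+q)/2,np.linalg.norm(p-q)
def proj(c,p,s=None):
    if "mount" in c:
        T=np.array(c["mount"]); A=R.from_rotvec(s["orientation"])
        q=T[:3,:3].T@(A.inv().apply(np.array(p)-s["ee_pos"])-T[:3,3])
    else: q=R.from_rotvec(c["attitude"]).inv().apply(np.array(p)-c["origin"])
    return c["cx"]+c["fx"]*q[0]/q[2], c["cy"]+c["fy"]*q[1]/q[2]
def crop(img,x0,x1,y0,y1,k,name):
    cv2.imwrite(name,cv2.resize(img[y0:y1,x0:x1,::-1],None,fx=k,fy=k,interpolation=cv2.INTER_NEAREST))
E
python3 - <<'E'
from h import *
t=cams.capture("top");s=cams.capture("side")
crop(t["image"],260,400,195,285,5,"pics/t_reader.png")
crop(t["image"],360,480,270,340,6,"pics/t_pin.png")
crop(s["image"],220,280,300,400,6,"pics/s_pin.png")
crop(s["image"],275,365,210,315,5,"pics/s_reader.png")
for z in(0.046,0.078): print(plane(t,459,298,z))
for p in [(422,304)]: print("green",plane(t,*p,0.06))
E
```

```text
[ 0.41092985 -0.35924904  0.046     ]
[ 0.40965717 -0.35215563  0.078     ]
green [ 0.39843292 -0.27618182  0.06      ]
```

View pics/t_pin.png

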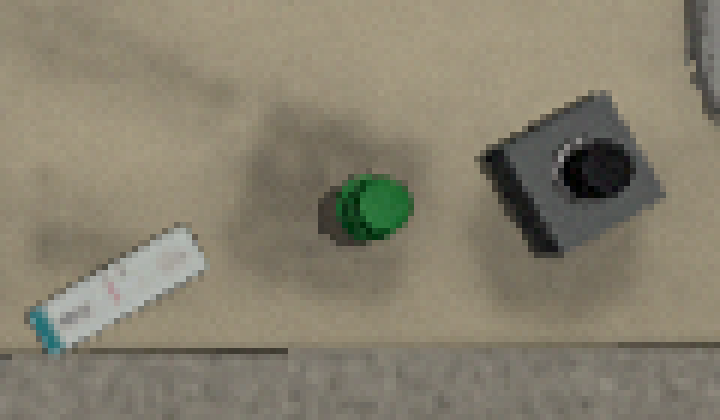

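View pics/s_pin.png

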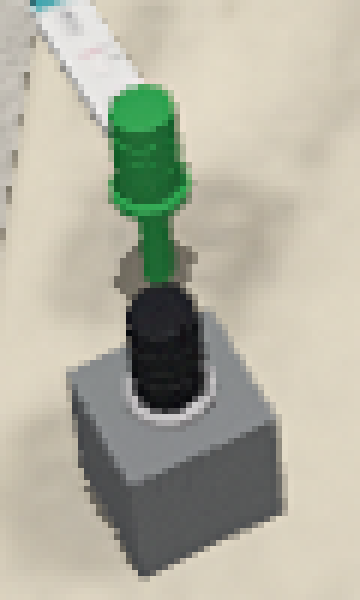

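View pics/t_reader.png

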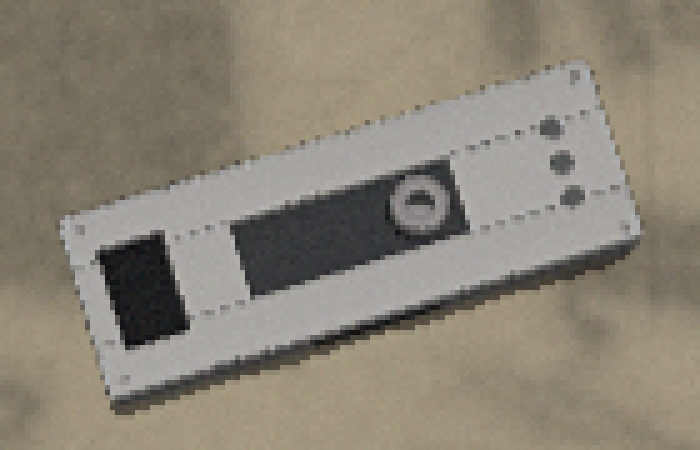

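View pics/s_reader.png

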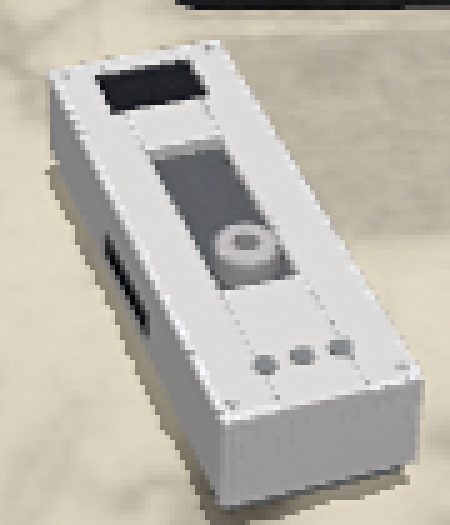

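```bash
python3 - <<'E'
from h import *
np.set_printoptions(precision=4,suppress=True)
t=cams.capture("top");s=cams.capture("side")
print("clock",sensors.observe()["clock"])
print("knobtop 2view",two(ray(t,461.2,298.3),ray(s,247.2,352)),plane(t,461.2,298.3,.078),plane(s,247.2,352,.078))
m=(t["image"].max(2)<70); 
# reader
tc=[(260+x/5,195+y/5) for x,y in [(63,217),(583,63),(640,235),(112,397)]]
P=np.array([plane(t,*p,.06) for p in tc]);print(P,P.mean(0))
print([np.linalg.norm(P[i]-P[(i+1)%4]) for i in range(4)])
ax=(P[0]+P[3]-P[1]-P[2])/2;ax/=np.linalg.norm(ax);print("ax",ax,np.degrees(np.arctan2(ax[1],ax[0])))
b=plane(t,260+419/5,195+203/5,.068);b2=plane(s,275+247/5,210+242/5,.068);print("bush",b,b2,two(ray(t,343.8,235.6),ray(s,324.4,258.4)),(b-P.mean(0))@ax)
st=[(360+x/6,270+y/6) for x,y in [(480,160),(603,93),(664,195),(557,257)]]
st=[(490,155),(603,93),(664,195),(560,250)]
S=np.array([plane(t,360+x/6,270+y/6,.042) for x,y in st]);print(S.mean(0),[np.linalg.norm(S[i]-S[(i+1)%4]) for i in range(4)])
e=S[2]-S[1];print("stand edge deg",np.degrees(np.arctan2(e[1],e[0])))
print("green",plane(t,360+380/6,270+207/6,.078), plane(s,220+145/6,300+110/6,.078))
o=sensors.observe();A=R.from_rotvec(o["orientation"]).as_matrix();print(A)
E
```

```text
clock 0.35
knobtop 2view (array([ 0.4103, -0.3576,  0.0736]), np.float64(0.002283816273092308)) [ 0.409  -0.3568  0.078 ] [ 0.412 -0.361  0.078]
[[ 0.5458  0.0467  0.06  ]
 [ 0.6116 -0.1843  0.06  ]
 [ 0.5343 -0.2072  0.06  ]
 [ 0.466   0.0251  0.06  ]] [ 0.5394 -0.0799  0.06  ]
[np.float64(0.2402310600894238), np.float64(0.08065025849265904), np.float64(0.24216399480997478), np.float64(0.08266717540792386)]
ax [-0.278   0.9606  0.    ] 106.14376237254552
bush [ 0.5487 -0.1103  0.068 ] [ 0.5507 -0.1156  0.068 ] (array([ 0.5503, -0.1104,  0.0635]), np.float64(0.00182005076319351)) -0.031721751921507856
[ 0.4093 -0.3547  0.042 ] [np.float64(0.04756699286286949), np.float64(0.04238177429581257), np.float64(0.04319714316538422), np.float64(0.04195570788196126)]
stand edge deg -151.52403322922592
green [ 0.3968 -0.2761  0.078 ] [ 0.4015 -0.2874  0.078 ]
[[-0.9574  0.2886 -0.0002]
 [ 0.2886  0.9574 -0.0005]
 [ 0.0001 -0.0005 -1.    ]]
```

```bash
R8='x'; python3 -m handwheel '[{"linear":[-3.5,-3.6,0],"twist":0,"grip":-1},{"linear":[-3.5,-3.6,0],"twist":0,"grip":-1},{"linear":[-3.5,-3.6,0],"twist":0,"grip":-1},{"linear":[-3.5,-3.6,0],"twist":0,"grip":-1},{"linear":[-3.5,-3.6,0],"twist":0,"grip":-1},{"linear":[-3.5,-3.6,0],"twist":0,"grip":-1},{"linear":[-3.5,-3.6,0],"twist":0,"grip":-1},{"linear":[-3.5,-3.6,0],"twist":0,"grip":-1}]'
```

```text
clock: 1.15
ee_pos: [0.3666, 0.2466, 0.2219]
orientation: [0.436, 3.106, 0.013]
force: [0.1, 0.9, -0.2]
finger_gap: 0.087
```

```bash
python3 -m handwheel '[{"linear":[-3.5,-3.6,0],"twist":0,"grip":-1},{"linear":[-3.5,-3.6,0],"twist":0,"grip":-1},{"linear":[-3.5,-3.6,0],"twist":0,"grip":-1},{"linear":[-3.5,-3.6,0],"twist":0,"grip":-1},{"linear":[-3.5,-3.6,0],"twist":0,"grip":-1},{"linear":[-3.5,-3.6,0],"twist":0,"grip":-1},{"linear":[-3.5,-3.6,0],"twist":0,"grip":-1},{"linear":[-1,-1,0],"twist":0,"grip":-1}]'
python3 - <<'E'
from h import *
s=sensors.observe();c=cams.capture("wrist");cv2.imwrite("pics/w1.png",c["image"][:,:,::-1]);print(s["ee_pos"],s["joint_vel"],s["qpos"])
print(proj(c,[.55,-.1105,.068],s))
E
```

```text
clock: 1.95
ee_pos: [0.5405, -0.0804, 0.2235]
orientation: [0.445, 3.094, 0.013]
force: [-0.6, -0.4, -1.4]
finger_gap: 0.0868
[ 0.54048346 -0.08036222  0.2234909 ] [-0.1630248   0.09726545 -0.15546457  0.04205323  0.13861125 -0.17645852] [-0.35891027  0.41427895  1.64152406  0.01344224  1.07190312 -1.65040209]
(np.float64(294.2211934685683), np.float64(244.14775850089842))
```

View pics/w1.png

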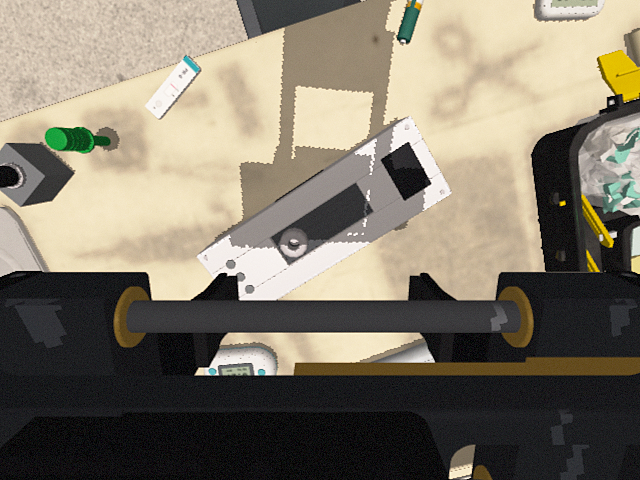

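```bash
python3 -m handwheel '[{"linear":[0,0,0],"twist":0,"grip":-1},{"linear":[0,0,0],"twist":0,"grip":-1}]'
python3 - <<'E'
from h import *
s=sensors.observe();c=cams.capture("wrist");print(s["ee_pos"],s["joint_vel"],proj(c,[.55,-.1105,.068],s))
crop(c["image"],190,460,110,300,2.9,"pics/w2.png")
crop(c["image"],250,370,180,270,6,"pics/w2b.png")
np.save("w2.npy",c["image"])
E
```

```text
clock: 2.2
ee_pos: [0.5393, -0.0797, 0.2228]
orientation: [0.448, 3.096, 0.015]
force: [0.4, 0.1, -0.5]
finger_gap: 0.087
[ 0.53934446 -0.07972742  0.22280661] [ 0.01126384 -0.00490247  0.02356156  0.01236866  0.0151966   0.00438616] (np.float64(293.8060585925054), np.float64(246.12595463174932))
```

View pics/w2.png

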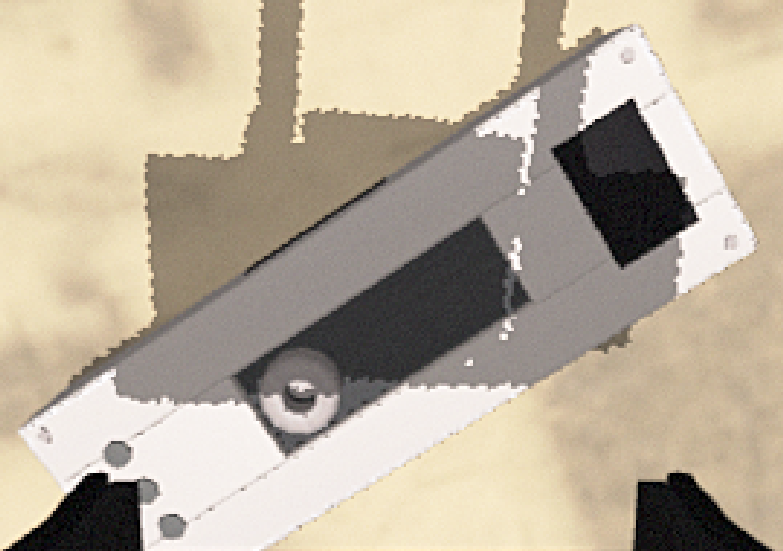

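View pics/w2b.png

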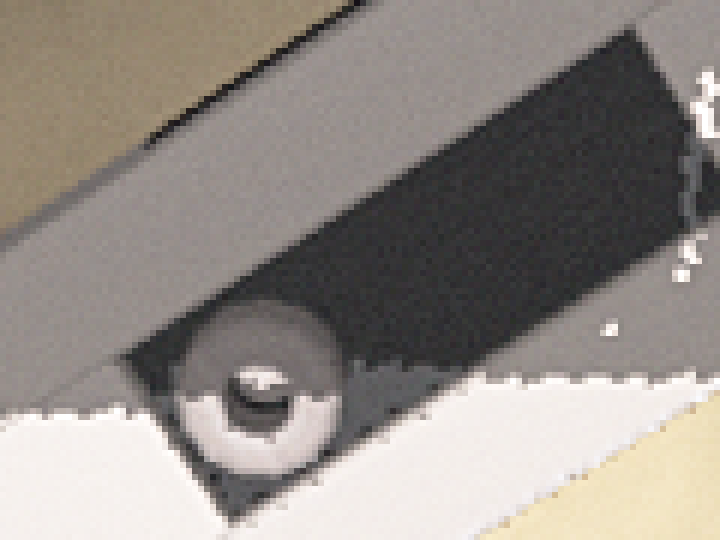

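```bash
python3 - <<'E'
from h import *
np.set_printoptions(precision=4,suppress=True)
s=sensors.observe();c=cams.capture("wrist");print(s["clock"])
b=plane(c,293.2,246.8,.068,s);print("bush",b)
W=np.array([plane(c,*p,.06,s) for p in [(250+125/6,180+357/6),(250+630/6,180+28/6),(372.8,213.4),(250+232/6,180+520/6)]])
print(W,W.mean(0),[np.linalg.norm(W[i]-W[(i+1)%4]) for i in range(4)])
ax=W[1]+W[2]-W[0]-W[3];ax/=np.linalg.norm(ax);print(ax,np.degrees(np.arctan2(ax[1],ax[0])))
r=b-W.mean(0);print(r@ax, r@np.array([-ax[1],ax[0],0]))
# knob
cr=c["image"];crop(cr,0,90,130,220,6,"pics/w2k.png")
p=proj(c,[.4095,-.357,.078],s);print(p)
E
```

```text
2.25
bush [ 0.55   -0.1106  0.068 ]
[[ 0.5386 -0.1306  0.06  ]
 [ 0.5105 -0.0374  0.06  ]
 [ 0.5419 -0.028   0.06  ]
 [ 0.5705 -0.1225  0.06  ]] [ 0.5404 -0.0796  0.06  ] [np.float64(0.09740032028105772), np.float64(0.032833225978701946), np.float64(0.09878039338984163), np.float64(0.032879608020051895)]
[-0.2885  0.9575  0.    ] 106.76936251983753
-0.03242974308400159 -0.0002576431562544488
(np.float64(-24.423225784840497), np.float64(179.40371320751117))
```

View pics/w2k.png

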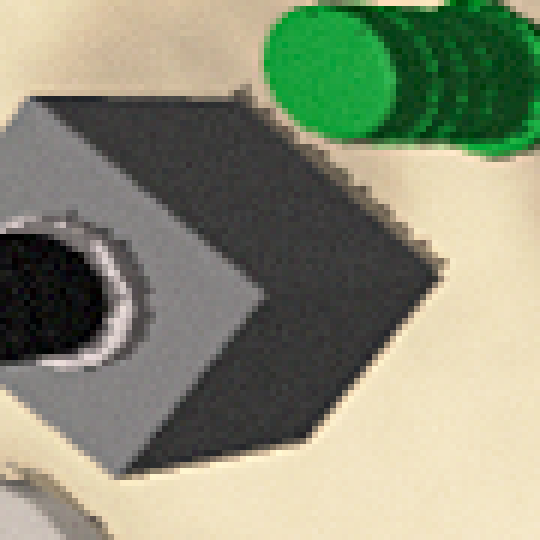

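```bash
python3 -m handwheel '[{"linear":[0.6,-4.2,0],"twist":0,"grip":-1},{"linear":[0.6,-4.2,0],"twist":0,"grip":-1},{"linear":[0.6,-4.2,0],"twist":0,"grip":-1},{"linear":[0.6,-4.2,0],"twist":0,"grip":-1},{"linear":[0.6,-4.2,0],"twist":0,"grip":-1},{"linear":[0.6,-4.2,0],"twist":0,"grip":-1},{"linear":[0.6,-4.2,0],"twist":0,"grip":-1},{"linear":[0,0,0],"twist":0,"grip":-1}]'
python3 - <<'E'
from h import *
s=sensors.observe();c=cams.capture("wrist");print(s["ee_pos"],s["joint_vel"],s["qpos"],proj(c,[.4095,-.357,.078],s))
cv2.imwrite("pics/w3.png",c["image"][:,:,::-1])
E
```

```text
clock: 3.1
ee_pos: [0.4151, -0.3447, 0.2201]
orientation: [0.408, 3.101, 0.018]
force: [1.0, 1.1, -0.0]
finger_gap: 0.0874
[ 0.41507028 -0.34468258  0.22010054] [ 0.06355925 -0.02928501  0.059352    0.06141271  0.03861133  0.01630698] [-0.91049222  0.41374734  1.65410443  0.02017354  1.0721109  -2.22919614] (np.float64(306.495896872259), np.float64(227.55736321909978))
```

View pics/w3.png

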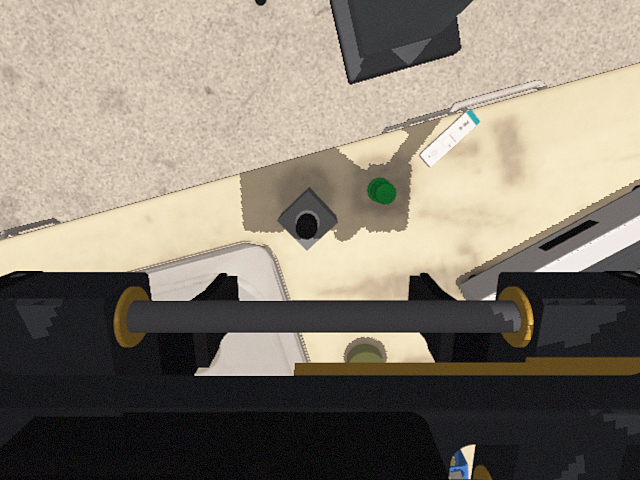

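```bash
python3 - <<'E'
from h import *
np.set_printoptions(precision=4,suppress=True)
s=sensors.observe();c=cams.capture("wrist");print(s["ee_pos"],s["joint_vel"])
im=c["image"]; crop(im,260,420,160,260,5,"pics/w3c.png")
m=(im[190:250,280:340].max(2)<45).astype(np.uint8)
n,l,st,ce=cv2.connectedComponentsWithStats(m)
for i in range(1,n):
  if st[i,4]>30: print(st[i],ce[i]+[280,190])
E
```

```text
[ 0.4154 -0.3418  0.2199] [ 0.0502 -0.0113  0.0334  0.0189  0.0162  0.0153]
[ 12  24  22  26 434] [302.6129 226.5922]
```

View pics/w3c.png

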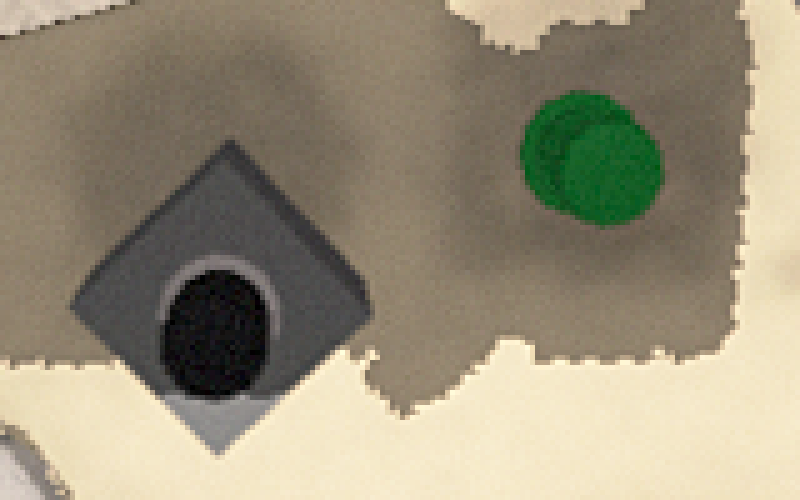

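```bash
cat > tl.py <<'E'
from h import *
import sys
np.set_printoptions(precision=4,suppress=True)
def delta(p,s=None):
    s=s or sensors.observe(); A=R.from_rotvec(s["orientation"]).as_matrix()
    print("tcp",s["ee_pos"],"d_tool cm",100*A.T@(np.array(p)-s["ee_pos"]),"yaw y",np.degrees(np.arctan2(A[1,1],A[0,1])),"tilt",A[:2,2], "F",s["force"],"vel",abs(s["joint_vel"]).max(),"t",s["clock"])
E
python3 - <<'E'
from tl import *
s=sensors.observe();c=cams.capture("wrist")
im=c["image"]
m=(im[190:250,280:340].max(2)<45).astype(np.uint8)
n,l,st,ce=cv2.connectedComponentsWithStats(m);i=st[1:,4].argmax()+1
x,y,w,h=st[i,:4]; u=280+x+w/2-.5; v=190+y+h-w/2-.5;print(st[i],u,v)
k=plane(c,u,v,.078,s);print("knob",k)
# stand top corners z=.042
delta([k[0],k[1],.05],s)
E
```

```text
[ 10  24  22  26 431] 300.5 228.5
knob [ 0.4095 -0.3573  0.078 ]
tcp [ 0.4158 -0.3401  0.2197] d_tool cm [ 0.3415 -2.1139 16.9375] yaw y 75.14721767439535 tilt [0.0142 0.0141] F [ 0.1796 -0.4792 -0.1889] vel 0.03433095906304863 t 3.2
```

```bash
python3 -m handwheel '[{"linear":[0.1,-1,2],"twist":0,"grip":-1},{"linear":[0.1,-1.1,3],"twist":0,"grip":-1},{"linear":[0.1,0,3],"twist":0,"grip":-1},{"linear":[0,0,2.5],"twist":0,"grip":-1},{"linear":[0,0,0],"twist":0,"grip":-1},{"linear":[0,0,0],"twist":0,"grip":-1}]'
python3 -c "
from tl import *
delta([.4095,-.3573,.050])"
```

```text
clock: 3.85
ee_pos: [0.4154, -0.3462, 0.1143]
orientation: [0.375, 3.104, 0.026]
force: [0.2, -0.3, 0.6]
finger_gap: 0.087
tcp [ 0.4154 -0.3462  0.1143] d_tool cm [ 0.3851 -1.3378  6.4012] yaw y 76.22081521606313 tilt [0.0163 0.0147] F [ 0.2177 -0.3043  0.5504] vel 0.028913037733747638 t 3.85
```

```bash
python3 -m handwheel '[{"linear":[0.3,-1,0],"twist":0,"grip":-1},{"linear":[0.3,-0.8,1],"twist":0,"grip":-1},{"linear":[0.1,-0.2,1.2],"twist":0,"grip":-1},{"linear":[0,0,1],"twist":0,"grip":-1},{"linear":[0,0,0],"twist":0,"grip":-1}]'
python3 - <<'E'
from tl import *
s=sensors.observe();c=cams.capture("wrist")
cv2.imwrite("pics/w4.png",c["image"][:,:,::-1])
print(proj(c,[.4095,-.3573,.078],s))
delta([.4095,-.3573,.050])
E
```

```text
clock: 4.35
ee_pos: [0.4059, -0.3661, 0.0837]
orientation: [0.371, 3.099, 0.016]
force: [0.1, -0.6, -0.2]
finger_gap: 0.0874
(np.float64(340.92805153544725), np.float64(290.54826421509733))
tcp [ 0.4061 -0.3664  0.0842] d_tool cm [-0.0471  0.9191  3.4355] yaw y 76.37809090971606 tilt [0.0217 0.0072] F [-0.541  -0.3785 -0.7385] vel 0.015650072076597903 t 4.4
```

View pics/w4.png

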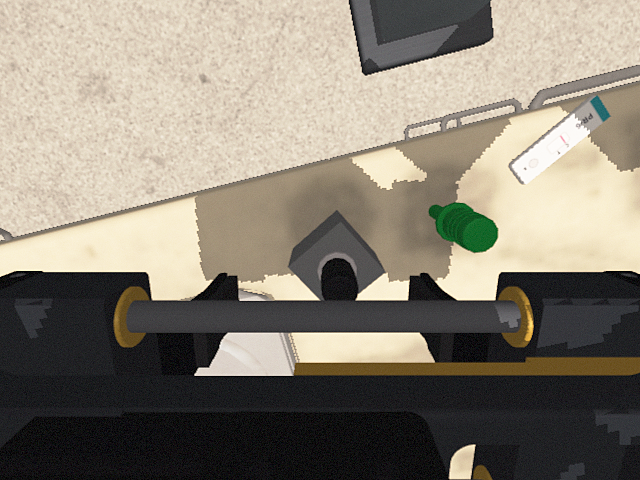

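```bash
python3 -m handwheel '[{"linear":[0,0.5,0.5],"twist":0,"grip":-1},{"linear":[0,0.3,0.5],"twist":0,"grip":-1},{"linear":[0,0,0],"twist":0,"grip":-1}]'
python3 - <<'E'
from tl import *
delta([.4095,-.3573,.050])
E
```

```text
clock: 4.7
ee_pos: [0.4084, -0.3578, 0.0736]
orientation: [0.371, 3.099, 0.015]
force: [-0.3, -0.5, -0.1]
finger_gap: 0.0871
tcp [ 0.4084 -0.3578  0.0736] d_tool cm [-0.0466  0.0463  2.3587] yaw y 76.35327087105556 tilt [0.0218 0.0074] F [-0.2882 -0.5195 -0.0824] vel 0.006181790641934757 t 4.7
```

```bash
python3 -m handwheel '[{"linear":[0,0,0.8],"twist":0,"grip":-1},{"linear":[0,0,0.8],"twist":0,"grip":-1},{"linear":[0,0,0.5],"twist":0,"grip":-1},{"linear":[0,0,0],"twist":0,"grip":-1},{"linear":[0,0,0],"twist":0,"grip":-1}]'
python3 - <<'E'
from tl import *
delta([.4095,-.3573,.050])
E
```

```text
clock: 5.2
ee_pos: [0.4092, -0.3573, 0.0505]
orientation: [0.37, 3.099, 0.016]
force: [0.2, -0.7, -0.3]
finger_gap: 0.0869
tcp [ 0.4092 -0.3573  0.0505] d_tool cm [-0.0251  0.005   0.046 ] yaw y 76.40684396723374 tilt [0.0217 0.0075] F [ 0.2039 -0.6587 -0.3427] vel 0.010062056299892097 t 5.2
```

```bash
python3 -m handwheel '[{"linear":[0,0,0],"twist":0,"grip":1},{"linear":[0,0,0],"twist":0,"grip":1},{"linear":[0,0,0],"twist":0,"grip":1},{"linear":[0,0,0],"twist":0,"grip":1},{"linear":[0,0,0],"twist":0,"grip":1},{"linear":[0,0,0],"twist":0,"grip":1}]' 30
python3 - <<'E'
from tl import *
delta([.4095,-.3573,.050])
c=cams.capture("wrist");crop(c["image"],180,480,180,400,2.5,"pics/w5.png")
E
```

```text
clock: 5.8
ee_pos: [0.4096, -0.358, 0.0513]
orientation: [0.37, 3.098, 0.013]
force: [0.0, -1.6, -0.2]
finger_gap: 0.0466
tcp [ 0.4096 -0.358   0.0513] d_tool cm [0.0264 0.0665 0.1307] yaw y 76.39799437463567 tilt [0.0228 0.0059] F [ 0.026  -1.5854 -0.2041] vel 0.0023607755729623077 t 5.8
```

View pics/w5.png

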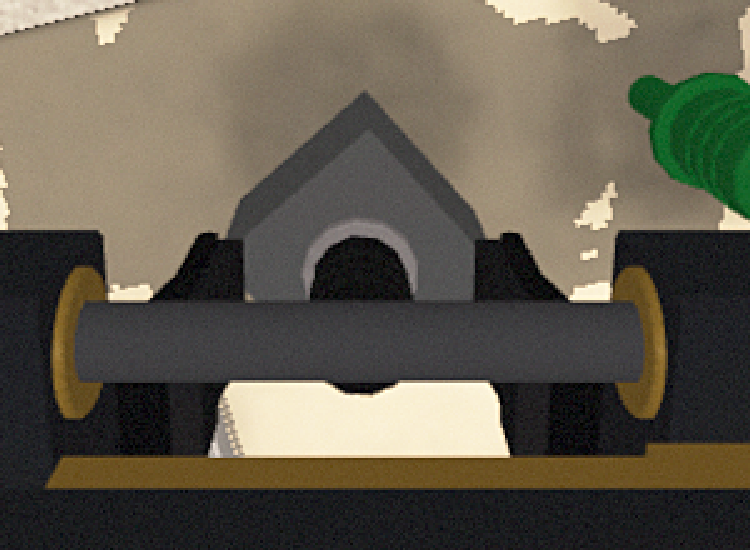

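```bash
python3 -m handwheel '[{"linear":[0,0,0],"twist":0,"grip":1},{"linear":[0,0,0],"twist":0,"grip":1},{"linear":[0,0,0.05],"twist":0,"grip":1},{"linear":[0,0,0],"twist":0,"grip":1},{"linear":[0,0,0],"twist":0,"grip":1}]' 30
python3 - <<'E'
from tl import *
delta([.4095,-.3573,.050])
c=cams.capture("wrist");crop(c["image"],180,480,180,400,2.5,"pics/w6.png")
E
```

```text
clock: 6.35
ee_pos: [0.4096, -0.358, 0.0509]
orientation: [0.37, 3.097, 0.013]
force: [0.4, -0.3, 0.4]
finger_gap: 0.0193
tcp [ 0.4096 -0.358   0.0509] d_tool cm [0.0293 0.0635 0.0938] yaw y 76.39502730520135 tilt [0.0229 0.0058] F [ 0.4259 -0.2528  0.4023] vel 0.0010534879661251576 t 6.35
```

View pics/w6.png

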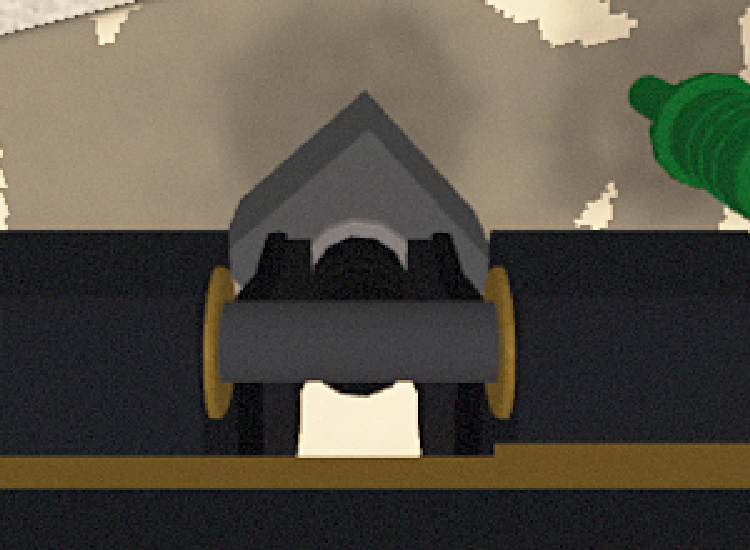

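```bash
python3 -m handwheel '[{"linear":[-0.02,0,-1],"twist":0,"grip":1},{"linear":[-0.04,0,-2],"twist":0,"grip":1},{"linear":[-0.04,0,-2],"twist":0,"grip":1},{"linear":[-0.05,0,-3],"twist":0,"grip":1},{"linear":[0,0,-4],"twist":0,"grip":1},{"linear":[0,0,0],"twist":0,"grip":1}]'
python3 - <<'E'
from tl import *
delta([.55,-.1106,.15])
c=cams.capture("wrist");crop(c["image"],180,480,180,400,2.5,"pics/w7.png")
c=cams.capture("side");crop(c["image"],200,320,250,400,4,"pics/s7.png")
E
```

```text
clock: 7.0
ee_pos: [0.4083, -0.3595, 0.1764]
orientation: [0.37, 3.098, 0.014]
force: [0.5, -0.8, 0.4]
finger_gap: 0.0192
tcp [ 0.4083 -0.3595  0.1764] d_tool cm [-7.8518 27.4911  3.106 ] yaw y 76.38036518232639 tilt [0.0224 0.0061] F [ 0.5294 -0.8216  0.3905] vel 0.06348278411882065 t 7.0
```

View pics/s7.png

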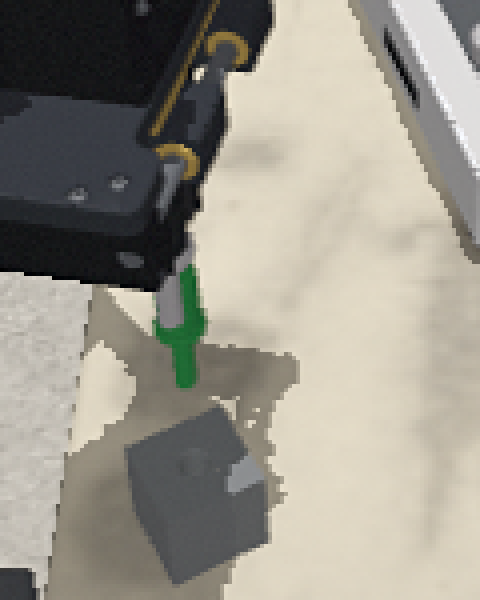

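```bash
python3 -m handwheel '[{"linear":[-0.5,2,0],"twist":0,"grip":1},{"linear":[-1.1,3.8,0],"twist":0,"grip":1},{"linear":[-1.1,3.8,0],"twist":0,"grip":1},{"linear":[-1.1,3.8,0],"twist":0,"grip":1},{"linear":[-1.1,3.8,0],"twist":0,"grip":1},{"linear":[-1.1,3.8,0],"twist":0,"grip":1},{"linear":[-0.8,2.8,0],"twist":0,"grip":1},{"linear":[-0.2,0.8,0],"twist":0,"grip":1}]'
python3 -m handwheel '[{"linear":[0,0,0],"twist":-0.14,"grip":1},{"linear":[0,0,0],"twist":-0.14,"grip":1},{"linear":[0,0,0],"twist":-0.14,"grip":1},{"linear":[0,0,0],"twist":-0.06,"grip":1},{"linear":[0,0,0],"twist":0,"grip":1}]'
python3 - <<'E'
from tl import *
delta([.55,-.1106,.15]); print(sensors.observe()["qpos"])
E
```

```text
clock: 7.9
ee_pos: [0.5288, -0.1241, 0.1659]
orientation: [-0.384, -3.111, -0.041]
force: [-0.1, 0.4, -0.7]
finger_gap: 0.0188
clock: 8.4
ee_pos: [0.5231, -0.1222, 0.159]
orientation: [0.401, -3.1, -0.053]
force: [-0.4, 0.1, -1.4]
finger_gap: 0.0193
tcp [ 0.5231 -0.1222  0.159 ] d_tool cm [-2.9066  0.4004  0.8875] yaw y 104.7243334702178 tilt [-0.0191  0.0319] F [-0.4395  0.074  -1.3595] vel 0.014817919377766827 t 8.4
[-0.4494  0.5072  1.6973  0.0248  0.9683 -2.2918]
```

```bash
cat >> tl.py <<'E'
Ag=R.from_rotvec([0.37,3.097,0.013]).as_matrix()
tip_t=Ag.T@(np.array([.4093,-.3576,.004])-np.array([.4096,-.358,.0509])); up_t=Ag.T@np.array([0,0,1.])
def tip(goal=None):
    s=sensors.observe(); A=R.from_rotvec(s["orientation"]).as_matrix()
    t=s["ee_pos"]+A@tip_t
    print("tip",t,"pin axis",A@up_t,"yaw",round(np.degrees(np.arctan2(A[1,1],A[0,1])),1),"F",s["force"],"v",round(abs(s["joint_vel"]).max(),3),"t",s["clock"],"tcpz",s["ee_pos"][2],"gap",round(s["finger_gap"],4))
    if goal is not None: print("d_tool cm",100*A.T@(np.array(goal)-t))
    return t,A
E
python3 - <<'E'
from tl import *
print(tip_t,up_t)
tip([.55,-.1106,.085])
E
```

```text
[ 0.0014 -0.0002  0.0469] [-0.0214  0.0109 -0.9997]
tip [ 0.5209 -0.1212  0.1122] pin axis [ 0.037  -0.0158  0.9992] yaw 104.7 F [-0.4395  0.074  -1.3595] v 0.015 t 8.4 tcpz 0.15902793206591997 gap 0.0193
d_tool cm [-3.113   0.188   2.6949]
```

```bash
python3 -m handwheel '[{"linear":[-1,0,0],"twist":0,"grip":1},{"linear":[-1,0.1,0.5],"twist":-0.02,"grip":1},{"linear":[-0.8,0.1,0.8],"twist":-0.02,"grip":1},{"linear":[-0.2,0,0.8],"twist":0,"grip":1},{"linear":[0,0,0],"twist":0,"grip":1}]'
python3 - <<'E'
from tl import *
tip([.55,-.1106,.08])
E
```

```text
clock: 8.9
ee_pos: [0.5525, -0.1116, 0.1338]
orientation: [0.46, -3.09, -0.056]
force: [-0.4, 0.3, -0.5]
finger_gap: 0.0191
tip [ 0.5501 -0.1107  0.087 ] pin axis [ 0.0396 -0.0164  0.9991] yaw 106.9 F [-0.4316  0.3341 -0.5472] v 0.015 t 8.9 tcpz 0.13381329992291446 gap 0.0191
d_tool cm [ 0.0039 -0.0148  0.6978]
```

Right over the bush by estimate; check visually.

```bash
python3 - <<'E'
from tl import *
t,A=tip()
c=cams.capture("side");print(proj(c,t),proj(c,[.55,-.1106,.068]));crop(c["image"],270,370,200,320,5,"pics/s8.png")
c=cams.capture("top");print(proj(c,t),proj(c,[.55,-.1106,.068]));crop(c["image"],290,400,180,280,5,"pics/t8.png")
s=sensors.observe();c=cams.capture("wrist");print(proj(c,t,s),proj(c,[.55,-.1106,.068],s));crop(c["image"],180,480,180,400,2.5,"pics/w8.png")
E
```

```text
tip [ 0.5501 -0.1107  0.087 ] pin axis [ 0.0396 -0.0164  0.9991] yaw 106.9 F [-0.4316  0.3341 -0.5472] v 0.015 t 8.9 tcpz 0.13381329992291446 gap 0.0191
(np.float64(324.2182715477381), np.float64(249.64339468752877)) (np.float64(323.90573036030565), np.float64(256.86542253839525))
(np.float64(344.1928515900395), np.float64(233.60786212345715)) (np.float64(343.93750256664896), np.float64(234.9937115257012))
(np.float64(323.8262039872717), np.float64(261.5683639874137)) (np.float64(322.9335179860068), np.float64(253.44376519734004))
```

View pics/s8.png

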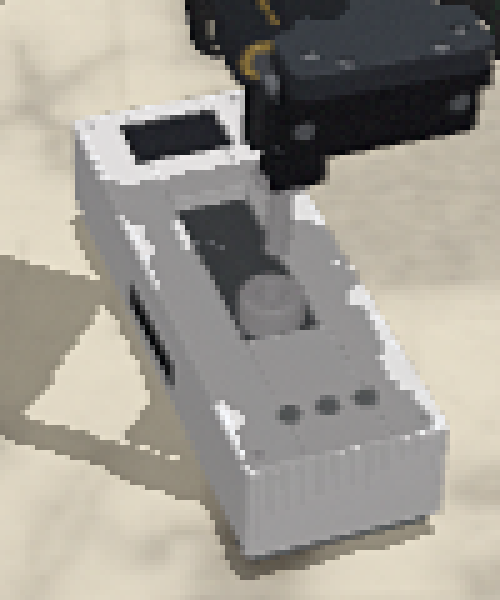

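View pics/w8.png

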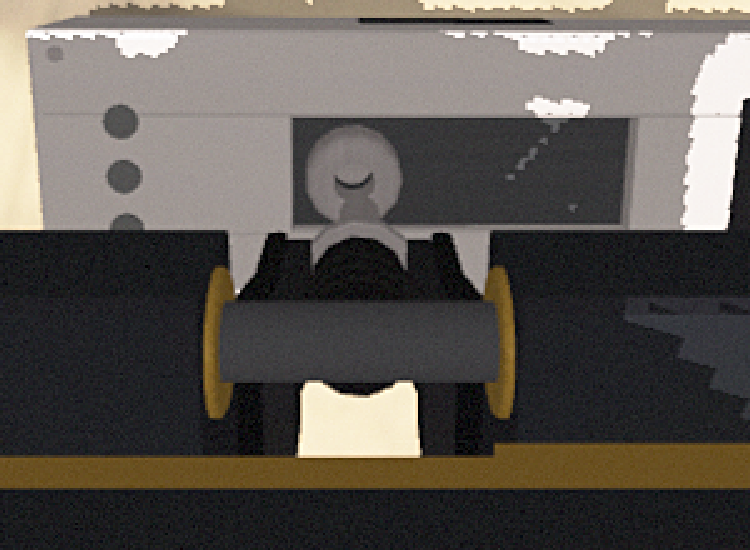

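```bash
python3 - <<'E'
from tl import *
s=sensors.observe();t,A=tip();c=cams.capture("wrist");print(proj(c,t,s),proj(c,[.55,-.1106,.068],s));crop(c["image"],285,365,220,290,9,"pics/w9.png")
E
```

```text
tip [ 0.5505 -0.1112  0.0884] pin axis [ 0.0376 -0.0155  0.9992] yaw 106.9 F [-0.53   -0.5764 -0.2519] v 0.012 t 9.05 tcpz 0.13521621084524266 gap 0.0192
(np.float64(323.2303442408312), np.float64(262.1141098297235)) (np.float64(323.23733444377734), np.float64(253.14597888504872))
```

View pics/w9.png

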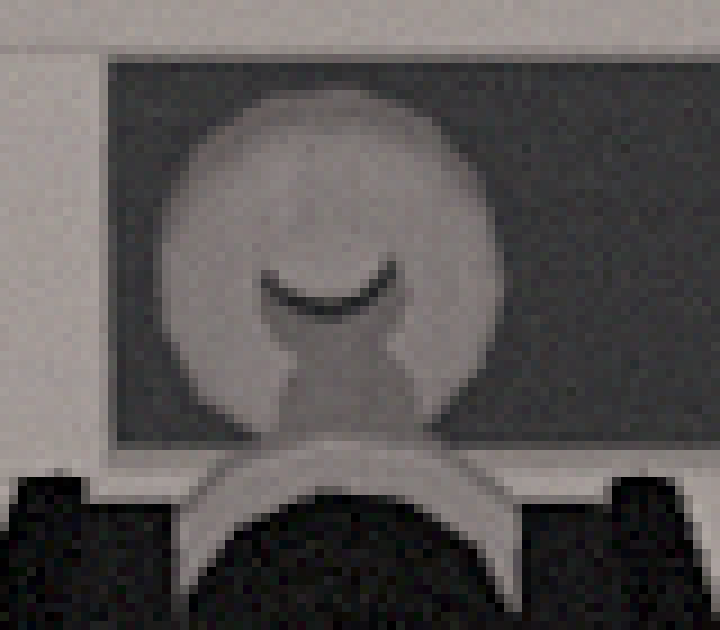

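```bash
python3 - <<'E'
from tl import *
t,A=tip([.55,-.1106,.075])
E
```

```text
tip [ 0.5506 -0.1114  0.0887] pin axis [ 0.0371 -0.0154  0.9992] yaw 106.9 F [ 1.0628 -0.0069 -0.776 ] v 0.008 t 9.1 tcpz 0.1355145066673718 gap 0.0189
d_tool cm [0.0205 0.0395 1.3699]
```

```bash
python3 -m handwheel '[{"linear":[0.05,0,0.5],"twist":0,"grip":1},{"linear":[0.05,0,0.5],"twist":0,"grip":1},{"linear":[0,0,0.3],"twist":0,"grip":1},{"linear":[0,0,0],"twist":0,"grip":1}]'
python3 - <<'E'
from tl import *
s=sensors.observe();t,A=tip([.55,-.1106,.07]);c=cams.capture("wrist");print(proj(c,t,s),proj(c,[.55,-.1106,.068],s));crop(c["image"],285,365,220,290,9,"pics/w10.png")
E
```

```text
clock: 9.5
ee_pos: [0.5512, -0.1125, 0.1224]
orientation: [0.458, -3.094, -0.053]
force: [-0.2, 0.8, -0.3]
finger_gap: 0.0192
tip [ 0.5491 -0.1117  0.0756] pin axis [ 0.036  -0.0147  0.9992] yaw 106.8 F [-0.1833  0.7637 -0.2513] v 0.001 t 9.5 tcpz 0.12240600959110395 gap 0.0192
d_tool cm [-0.1266  0.0544  0.5573]
(np.float64(323.2289964192487), np.float64(262.11472690083787)) (np.float64(323.9360449241057), np.float64(260.4759924757568))
```

View pics/w10.png

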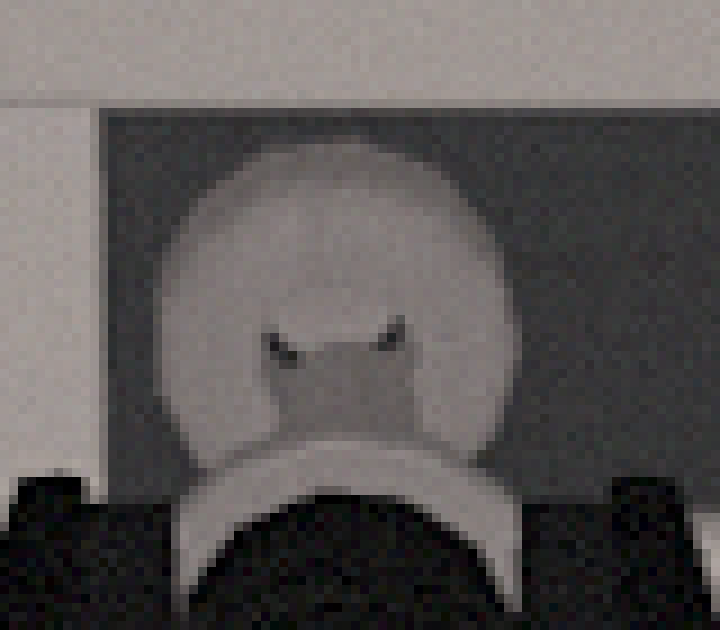

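```bash
python3 - <<'E'
from tl import *
s=sensors.observe();t,A=tip();c=cams.capture("wrist")
ax=A@up_t; xt=A[:,0]-ax*(A[:,0]@ax); yt=A[:,1]
def pr(p): u,v=proj(c,p,s); return round((u-285)*9),round((v-220)*9)
for nm,z,r in [("tip",0,3),("taper",.002,5),("collar lo",.038,12.5),("collar hi",.042,12.5),("knob lo",.042,10)]:
    r=r/1000
    print(nm,"top edge",pr(t+ax*z+xt*r),"left",pr(t+ax*z-yt*r),"right",pr(t+ax*z+yt*r))
b=np.array([.55,-.1106,.068]);
for r in(.006,.014): print("bush",r,"c",pr(b),"top",pr(b+A[:,0]*r),"l",pr(b-yt*r),"r",pr(b+yt*r))
print("window top edge line y", pr(np.array([.5404,-.0796,.06])+A[:,0]*.017))
E
```

```text
tip [ 0.5492 -0.1117  0.0757] pin axis [ 0.0357 -0.0146  0.9993] yaw 106.8 F [-0.2228  0.0994 -0.6271] v 0.007 t 9.55 tcpz 0.12257512162304102 gap 0.0191
tip top edge (344, 339) left (302, 379) right (386, 379)
taper top edge (344, 321) left (274, 388) right (415, 388)
collar lo top edge (351, 389) left (141, 587) right (561, 587)
collar hi top edge (352, 412) left (138, 614) right (566, 614)
knob lo top edge (352, 453) left (181, 614) right (523, 614)
bush 0.006 c (352, 362) top (352, 284) l (271, 362) r (432, 362)
bush 0.014 c (352, 362) top (352, 179) l (163, 362) r (540, 362)
window top edge line y (777, 110)
```

```bash
python3 -m handwheel '[{"linear":[0.05,-0.05,0.2],"twist":0,"grip":1},{"linear":[0.02,0,0.3],"twist":0,"grip":1},{"linear":[0,0,0.3],"twist":0,"grip":1},{"linear":[0,0,0],"twist":0,"grip":1}]'
python3 - <<'E'
from tl import *
s=sensors.observe();t,A=tip([.55,-.1106,.07]);c=cams.capture("wrist");crop(c["image"],285,365,220,290,9,"pics/w11.png")
E
```

```text
clock: 10.0
ee_pos: [0.5511, -0.1133, 0.1145]
orientation: [0.458, -3.095, -0.051]
force: [-0.2, -0.7, -0.8]
finger_gap: 0.0189
tip [ 0.5491 -0.1125  0.0676] pin axis [ 0.0344 -0.014   0.9993] yaw 106.8 F [-0.1668 -0.6612 -0.7919] v 0.003 t 10.0 tcpz 0.11446026280785347 gap 0.0189
d_tool cm [-0.1426  0.16   -0.2346]
```

View pics/w11.png

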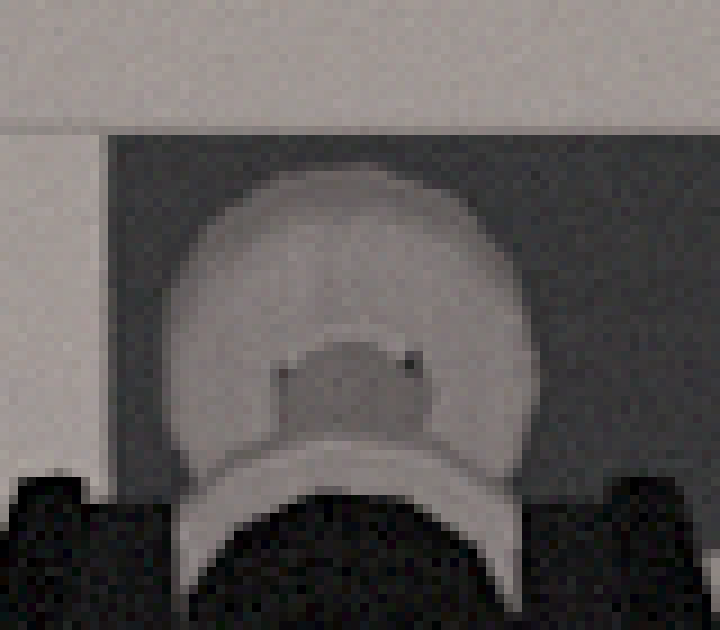

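```bash
python3 -m handwheel '[{"linear":[0,0.03,0.3],"twist":0,"grip":1},{"linear":[0,0,0.3],"twist":0,"grip":1},{"linear":[0,0,0],"twist":0,"grip":1}]'
python3 - <<'E'
from tl import *
t,A=tip([.55,-.1106,.05])
E
```

```text
clock: 10.35
ee_pos: [0.5511, -0.1129, 0.1082]
orientation: [0.459, -3.095, -0.051]
force: [-1.1, 0.1, -0.5]
finger_gap: 0.0195
tip [ 0.549  -0.112   0.0614] pin axis [ 0.0341 -0.0138  0.9993] yaw 106.9 F [-1.0605  0.142  -0.4676] v 0.005 t 10.35 tcpz 0.1082423166451703 gap 0.0195
d_tool cm [-0.1415  0.0715  1.1413]
```

```bash
python3 -m handwheel '[{"linear":[0,0,0.4],"twist":0,"grip":1},{"linear":[0,0,0.4],"twist":0,"grip":1},{"linear":[0,0,0.3],"twist":0,"grip":1},{"linear":[0,0,0],"twist":0,"grip":1}]'
python3 - <<'E'
from tl import *
t,A=tip([.55,-.1106,.045])
s=sensors.observe();c=cams.capture("wrist");crop(c["image"],285,365,220,290,9,"pics/w12.png")
c=cams.capture("side");crop(c["image"],270,370,200,320,5,"pics/s12.png")
E
```

```text
clock: 10.75
ee_pos: [0.5506, -0.1124, 0.0961]
orientation: [0.459, -3.095, -0.052]
force: [-0.5, 0.5, -0.2]
finger_gap: 0.019
tip [ 0.5485 -0.1115  0.0492] pin axis [ 0.0348 -0.014   0.9993] yaw 106.9 F [-0.5426  0.4554 -0.2278] v 0.002 t 10.75 tcpz 0.0960681932436191 gap 0.019
d_tool cm [-0.1728  0.0322  0.422 ]
```

View pics/w12.png

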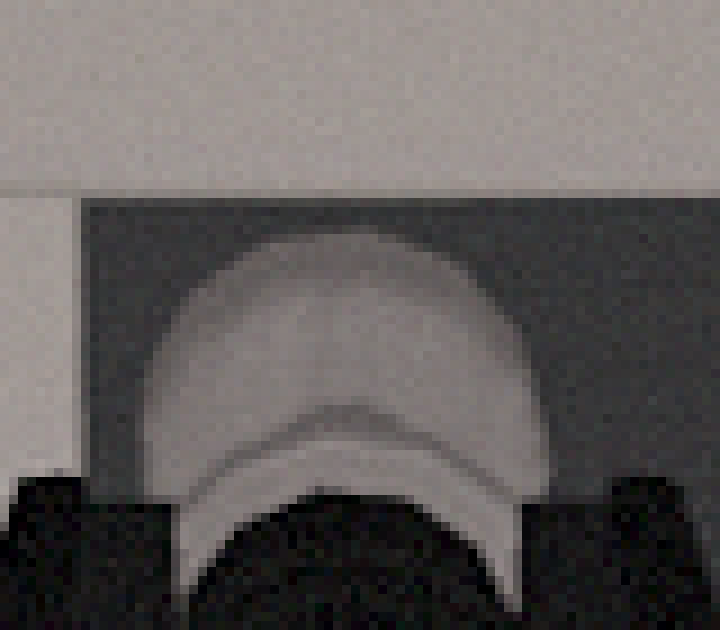

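View pics/s12.png

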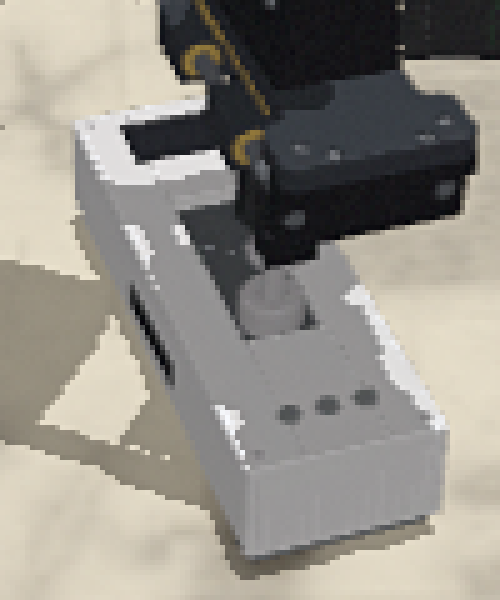

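```bash
python3 -m handwheel '[{"linear":[0,0,0.3],"twist":0,"grip":1},{"linear":[0,0,0.15],"twist":0,"grip":1},{"linear":[0,0,0.1],"twist":0,"grip":1},{"linear":[0,0,0],"twist":0,"grip":1}]'
python3 - <<'E'
from tl import *
t,A=tip([.55,-.1106,.045])
E
```

```text
clock: 11.25
ee_pos: [0.5509, -0.1125, 0.0912]
orientation: [0.459, -3.095, -0.05]
force: [-1.2, -0.4, 1.1]
finger_gap: 0.0193
tip [ 0.5488 -0.1116  0.0443] pin axis [ 0.0338 -0.0134  0.9993] yaw 106.9 F [-1.194  -0.4456  1.0881] v 0.002 t 11.25 tcpz 0.09116635516790793 gap 0.0193
d_tool cm [-0.1433  0.0678 -0.0672]
```

```bash
python3 -m handwheel '[{"linear":[0,0,0.15],"twist":0,"grip":1},{"linear":[0,0,0.1],"twist":0,"grip":1},{"linear":[0,0,0],"twist":0,"grip":1}]'
python3 - <<'E'
from tl import *
t,A=tip([.55,-.1106,.045])
E
```

```text
clock: 11.55
ee_pos: [0.551, -0.1125, 0.0898]
orientation: [0.459, -3.096, -0.05]
force: [-1.4, -0.7, 3.2]
finger_gap: 0.019
tip [ 0.549  -0.1117  0.0429] pin axis [ 0.0331 -0.013   0.9994] yaw 106.9 F [-1.3605 -0.6713  3.2389] v 0.006 t 11.55 tcpz 0.08978097412757627 gap 0.019
d_tool cm [-0.1242  0.0868 -0.2052]
```

```bash
python3 -m handwheel '[{"linear":[0,0,0.15],"twist":0,"grip":1},{"linear":[0,0.2,0.05],"twist":0,"grip":1},{"linear":[0,0.2,0],"twist":0,"grip":1},{"linear":[0,0,0],"twist":0,"grip":1}]'
python3 - <<'E'
from tl import *
t,A=tip([.55,-.1106,.045]);print(A[2],A.T@sensors.observe()["force"])
E
```

```text
clock: 11.95
ee_pos: [0.5511, -0.1115, 0.0895]
orientation: [0.463, -3.098, -0.039]
force: [-1.8, -0.5, 3.8]
finger_gap: 0.0193
tip [ 0.5493 -0.111   0.0426] pin axis [ 0.0297 -0.0068  0.9995] yaw 107.0 F [-1.7962 -0.5093  3.7647] v 0.008 t 11.95 tcpz 0.08946082482196441 gap 0.0193
d_tool cm [-0.0819  0.0228 -0.2401]
[ 0.005   0.0261 -0.9996] [ 1.8853  0.1366 -3.7531]
```

```bash
python3 -m handwheel '[{"linear":[0,0.3,0.05],"twist":0,"grip":1},{"linear":[0,0.3,0.05],"twist":0,"grip":1},{"linear":[0,0.3,0.05],"twist":0,"grip":1},{"linear":[0,0,0],"twist":0,"grip":1}]'
python3 - <<'E'
from tl import *
t,A=tip([.55,-.1106,.045]);print(A[2],A.T@sensors.observe()["force"])
E
```

```text
clock: 12.35
ee_pos: [0.5495, -0.1061, 0.0894]
orientation: [0.466, -3.1, -0.028]
force: [-1.3, -2.3, 4.6]
finger_gap: 0.0188
tip [ 0.5478 -0.1059  0.0426] pin axis [ 0.0264 -0.0001  0.9997] yaw 107.1 F [-1.3119 -2.3427  4.6248] v 0.007 t 12.35 tcpz 0.08943489963292531 gap 0.0188
d_tool cm [-0.0678 -0.5066 -0.2535]
[ 0.0038  0.0188 -0.9998] [ 1.9606 -1.766  -4.6514]
```

```bash
python3 -m handwheel '[{"linear":[0,0.3,0.1],"twist":0,"grip":1},{"linear":[0,0.3,0.05],"twist":0,"grip":1},{"linear":[0,0.2,0.05],"twist":0,"grip":1},{"linear":[0,0,0],"twist":0,"grip":1}]'
python3 - <<'E'
from tl import *
t,A=tip([.55,-.1106,.045]);print(A[2],A.T@sensors.observe()["force"])
E
```

```text
clock: 12.75
ee_pos: [0.5483, -0.1016, 0.0891]
orientation: [0.471, -3.102, -0.016]
force: [-2.6, -3.0, 4.1]
finger_gap: 0.0192
tip [ 0.5468 -0.1018  0.0423] pin axis [0.0229 0.0073 0.9997] yaw 107.3 F [-2.618  -3.0363  4.0821] v 0.008 t 12.75 tcpz 0.08913454578941811 gap 0.0192
d_tool cm [-0.0452 -0.9351 -0.2845]
[ 0.0026  0.0108 -0.9999] [ 3.4117 -2.0789 -4.0958]
```

```bash
python3 -m handwheel '[{"linear":[0.05,0.3,0.1],"twist":0,"grip":1},{"linear":[0.03,0.3,0.1],"twist":0,"grip":1},{"linear":[0,0.2,0.05],"twist":0,"grip":1},{"linear":[0,0,0],"twist":0,"grip":1}]'
python3 - <<'E'
from tl import *
t,A=tip([.55,-.1106,.045]);print(A[2],A.T@sensors.observe()["force"])
E
```

```text
clock: 13.15
ee_pos: [0.5473, -0.098, 0.0889]
orientation: [-0.476, 3.105, 0.002]
force: [-2.6, -2.4, 4.5]
finger_gap: 0.0194
tip [ 0.546  -0.0986  0.042 ] pin axis [0.0172 0.0158 0.9997] yaw 107.4 F [-2.5906 -2.4283  4.469 ] v 0.009 t 13.15 tcpz 0.08889667236704019 gap 0.0194
d_tool cm [-0.0234 -1.2651 -0.2998]
[-0.0003  0.001  -1.    ] [ 3.1973 -1.5373 -4.4714]
```

```bash
cat >> tl.py <<'E'
def st():
    t,A=tip(); r=t-np.array([.5404,-.0796,0]); a=np.array([-.2885,.9575,0]);print("value",r@a+.035,"lat",r@np.array([.9575,.2885,0]),"Ftool",A.T@sensors.observe()["force"],"row2",A[2])
E
python3 -m handwheel '[{"linear":[0,0.5,0.1],"twist":0,"grip":1},{"linear":[0,0.4,0.1],"twist":0,"grip":1}]'; python3 -c "
from tl import *
st()"
```

```text
clock: 13.35
ee_pos: [0.5458, -0.0921, 0.0883]
orientation: [-0.477, 3.103, -0.007]
force: [-3.5, -6.3, 10.9]
finger_gap: 0.0193
tip [ 0.5447 -0.0929  0.0414] pin axis [0.0139 0.0211 0.9997] yaw 107.5 F [-3.4927 -6.2575 10.8567] v 0.061 t 13.35 tcpz 0.08829090381541164 gap 0.0193
value 0.02106653475996799 lat 0.00028979289881161214 Ftool [  5.1931  -4.9727 -10.841 ] row2 [-0.0018 -0.005  -1.    ]
```

```bash
python3 -m handwheel '[{"linear":[0.05,0.5,-0.05],"twist":0,"grip":1}]'; python3 -c "
from tl import *
st()"
```

```text
clock: 13.45
ee_pos: [0.5444, -0.0885, 0.0891]
orientation: [-0.478, 3.101, -0.011]
force: [-1.8, -5.6, 5.1]
finger_gap: 0.0194
tip [ 0.5433 -0.0894  0.0422] pin axis [0.0125 0.0234 0.9996] yaw 107.5 F [-1.8368 -5.6182  5.0811] v 0.072 t 13.45 tcpz 0.0890924959004448 gap 0.0194
value 0.02477301415764928 lat -4.179221633509253e-05 Ftool [ 3.4311 -4.8428 -5.0528] row2 [-0.0025 -0.0076 -1.    ]
```

```bash
python3 -m handwheel '[{"linear":[0.03,0.5,0.05],"twist":0,"grip":1}]'; python3 -c "
from tl import *
st()"
```

```text
clock: 13.55
ee_pos: [0.5432, -0.0847, 0.0891]
orientation: [-0.478, 3.1, -0.015]
force: [-1.5, -4.1, 8.4]
finger_gap: 0.0191
tip [ 0.5423 -0.0857  0.0422] pin axis [0.0106 0.0254 0.9996] yaw 107.5 F [-1.4791 -4.0677  8.3687] v 0.074 t 13.55 tcpz 0.08908799306940994 gap 0.0191
value 0.02865597079280769 lat 5.1843564944799205e-05 Ftool [ 2.6061 -3.5165 -8.3433] row2 [-0.0037 -0.0101 -0.9999]
```

```bash
python3 -m handwheel '[{"linear":[0.03,0.5,0],"twist":0,"grip":1}]'; python3 -c "
from tl import *
st()"
```

```text
clock: 13.65
ee_pos: [0.5418, -0.0804, 0.0892]
orientation: [-0.478, 3.099, -0.017]
force: [-2.1, -2.4, 3.3]
finger_gap: 0.0194
tip [ 0.5408 -0.0814  0.0423] pin axis [0.0096 0.0265 0.9996] yaw 107.6 F [-2.1345 -2.4122  3.3383] v 0.077 t 13.65 tcpz 0.08922416962003367 gap 0.0194
value 0.033102053271279686 lat -0.0001111434644160164 Ftool [ 2.7486 -1.694  -3.3309] row2 [-0.0042 -0.0114 -0.9999]
```

```bash
sleep 1; python3 -m handwheel '[{"linear":[0.02,0.5,0.03],"twist":0,"grip":1}]'; python3 -c "
from tl import *
st()"
```

```text
clock: 13.75
ee_pos: [0.5404, -0.0761, 0.0888]
orientation: [-0.479, 3.098, -0.019]
force: [-0.9, -7.2, 2.0]
finger_gap: 0.0193
tip [ 0.5395 -0.0772  0.0419] pin axis [0.0083 0.0278 0.9996] yaw 107.6 F [-0.8635 -7.2215  2.028 ] v 0.086 t 13.75 tcpz 0.08875873971373807 gap 0.0193
value 0.03756065962621705 lat -0.00011898089430674903 Ftool [ 2.9932 -6.6499 -1.9567] row2 [-0.0051 -0.013  -0.9999]
```

```bash
python3 -m handwheel '[{"linear":[0,0,0],"twist":0,"grip":1}]'; python3 -c "
from tl import *
st()"
```

```text
clock: 13.85
ee_pos: [0.5407, -0.0765, 0.0886]
orientation: [-0.481, 3.097, -0.022]
force: [-2.1, -5.7, 2.3]
finger_gap: 0.0194
tip [ 0.5399 -0.0777  0.0417] pin axis [0.0073 0.0297 0.9995] yaw 107.7 F [-2.1474 -5.7338  2.3033] v 0.006 t 13.85 tcpz 0.08862486897537318 gap 0.0194
value 0.03700869907022282 lat 4.7435954803763535e-05 Ftool [ 3.7728 -4.8469 -2.2507] row2 [-0.0054 -0.0151 -0.9999]
```

```bash
python3 -m handwheel '[{"linear":[0.05,-0.15,0.15],"twist":0,"grip":1},{"linear":[0,0,0.15],"twist":0,"grip":1}]'; python3 -c "
from tl import *
st()"
```

```text
clock: 14.05
ee_pos: [0.5405, -0.0776, 0.0851]
orientation: [-0.481, 3.097, -0.022]
force: [-1.2, -2.8, 2.9]
finger_gap: 0.0192
tip [ 0.5397 -0.0788  0.0382] pin axis [0.0075 0.0294 0.9995] yaw 107.7 F [-1.2366 -2.7761  2.935 ] v 0.04 t 14.05 tcpz 0.08510333617421777 gap 0.0192
value 0.03597533031067835 lat -0.00044064033246602087 Ftool [ 2.0049 -2.3134 -2.9119] row2 [-0.0054 -0.0148 -0.9999]
```

```bash
python3 -m handwheel '[{"linear":[0.03,-0.05,0.2],"twist":0,"grip":1},{"linear":[0,0,0.2],"twist":0,"grip":1}]'; python3 -c "
from tl import *
st()"
```

```text
clock: 14.25
ee_pos: [0.5404, -0.0778, 0.0803]
orientation: [-0.481, 3.097, -0.021]
force: [-1.7, -4.5, 1.5]
finger_gap: 0.0193
tip [ 0.5396 -0.079   0.0335] pin axis [0.0075 0.0287 0.9996] yaw 107.6 F [-1.7342 -4.4868  1.5241] v 0.051 t 14.25 tcpz 0.08034293855935196 gap 0.0193
value 0.03584010086765653 lat -0.0005900648039498681 Ftool [ 3.0042 -3.7715 -1.4874] row2 [-0.0055 -0.0141 -0.9999]
```

```bash
python3 -m handwheel '[{"linear":[0.03,-0.08,0.15],"twist":0,"grip":1},{"linear":[0,0,0.1],"twist":0,"grip":1}]'; python3 -c "
from tl import *
st()"
```

```text
clock: 14.45
ee_pos: [0.5402, -0.0781, 0.077]
orientation: [-0.48, 3.097, -0.019]
force: [-0.6, -3.6, 2.6]
finger_gap: 0.019
tip [ 0.5394 -0.0792  0.0302] pin axis [0.0081 0.0275 0.9996] yaw 107.6 F [-0.6155 -3.6212  2.5747] v 0.026 t 14.45 tcpz 0.07703942950955106 gap 0.019
value 0.035643287684913205 lat -0.0008738146836780139 Ftool [ 1.6683 -3.2983 -2.5414] row2 [-0.0053 -0.0129 -0.9999]
```

```bash
python3 -m handwheel '[{"linear":[0,-0.03,0.1],"twist":0,"grip":1},{"linear":[0,0,0.08],"twist":0,"grip":1}]'; python3 - <<'E'
from tl import *
st()
c=cams.capture("wrist");crop(c["image"],285,365,220,290,9,"pics/w13.png")
c=cams.capture("side");crop(c["image"],270,370,180,320,4,"pics/s13.png")
E
```

```text
clock: 14.65
ee_pos: [0.5403, -0.0784, 0.0765]
orientation: [-0.48, 3.097, -0.019]
force: [-3.4, -2.9, 11.6]
finger_gap: 0.0192
tip [ 0.5395 -0.0795  0.0296] pin axis [0.0082 0.0276 0.9996] yaw 107.6 F [-3.3607 -2.9048 11.562 ] v 0.004 t 14.65 tcpz 0.07649842726456409 gap 0.0192
value 0.03531910679937667 lat -0.000860295102253583 Ftool [  4.0216  -1.9005 -11.5597] row2 [-0.0052 -0.0129 -0.9999]
```

View pics/w13.png

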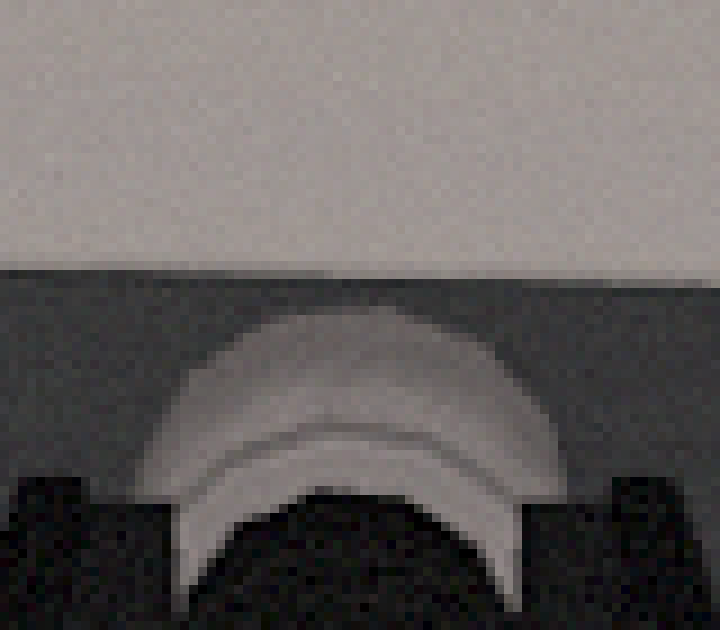

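View pics/s13.png

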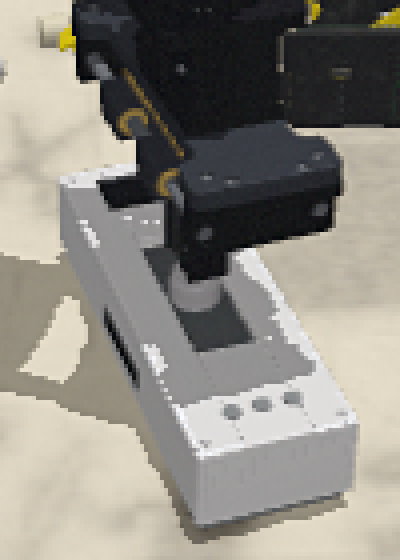

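```bash
python3 -m handwheel '[{"linear":[0.05,-0.05,-0.06],"twist":0,"grip":1}]'; python3 -c "
from tl import *
st()"
```

```text
clock: 14.85
ee_pos: [0.54, -0.0786, 0.0773]
orientation: [-0.479, 3.097, -0.018]
force: [-0.5, -1.2, -1.9]
finger_gap: 0.0194
tip [ 0.5392 -0.0797  0.0304] pin axis [0.0077 0.027  0.9996] yaw 107.6 F [-0.5082 -1.1677 -1.8699] v 0.018 t 14.85 tcpz 0.07725062552000447 gap 0.0194
value 0.035245441710968176 lat -0.0012096051050077155 Ftool [ 0.8483 -0.9362  1.8767] row2 [-0.0059 -0.0124 -0.9999]
```

Forces relieved; release.

```bash
python3 -m handwheel '[{"linear":[0,0,0.03],"twist":0,"grip":0.4},{"linear":[0,0,0],"twist":0,"grip":0},{"linear":[0,0,0],"twist":0,"grip":-0.4},{"linear":[0,0,0],"twist":0,"grip":-0.4},{"linear":[0,0,0],"twist":0,"grip":-0.4},{"linear":[0,0,0],"twist":0,"grip":-0.4}]'; python3 - <<'E'
from tl import *
st()
c=cams.capture("wrist");crop(c["image"],180,480,180,400,2.5,"pics/w14.png")
E
```

```text
clock: 15.45
ee_pos: [0.5393, -0.0763, 0.0755]
orientation: [-0.477, 3.099, -0.011]
force: [-0.6, -0.5, 0.9]
finger_gap: 0.0567
tip [ 0.5384 -0.0772  0.0286] pin axis [0.0098 0.0229 0.9997] yaw 107.5 F [-0.5568 -0.5145  0.9088] v 0.003 t 15.45 tcpz 0.07553138677146203 gap 0.0567
value 0.03788628557619272 lat -0.0012435334020760999 Ftool [ 0.6811 -0.3305 -0.9097] row2 [-0.0051 -0.0079 -1.    ]
```

View pics/w14.png

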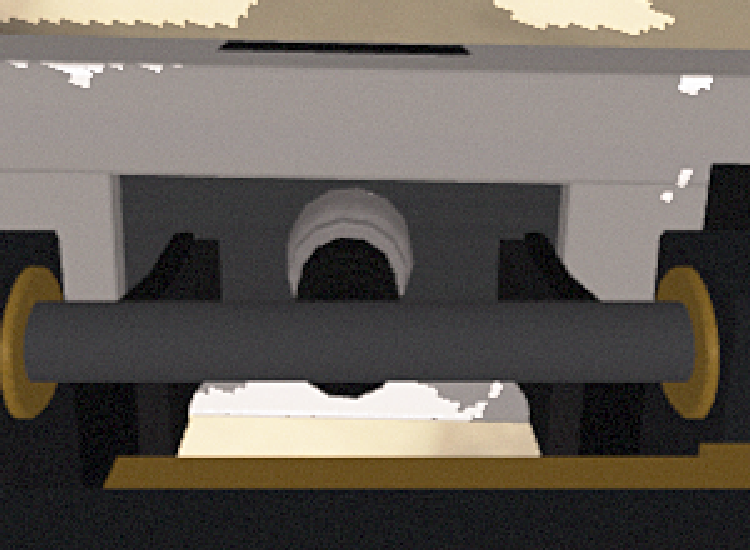

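Clear of the knob both sides. Retreat straight up.

```bash
python3 -m handwheel '[{"linear":[0,0,-1],"twist":0,"grip":-0.4},{"linear":[0,0,-2],"twist":0,"grip":-0.4},{"linear":[0,0,-3],"twist":0,"grip":-0.4},{"linear":[0,0,-3],"twist":0,"grip":-0.4},{"linear":[0,0,-3],"twist":0,"grip":-0.4},{"linear":[2,0,-3],"twist":0,"grip":-0.4},{"linear":[2,0,0],"twist":0,"grip":-0.4},{"linear":[0,0,0],"twist":0,"grip":-0.4}]'; python3 - <<'E'
from tl import *
delta([.54,-.08,.2])
s=sensors.observe();c=cams.capture("wrist");crop(c["image"],180,480,100,320,2.5,"pics/w15.png")
crop(cams.capture("side")["image"],230,370,190,400,2.8,"pics/s15.png")
cv2.imwrite("pics/t15.png",cams.capture("top")["image"][:,:,::-1])
E
```

```text
clock: 16.3
ee_pos: [0.4995, -0.0877, 0.2359]
orientation: [-0.477, 3.096, -0.014]
force: [-0.8, 0.5, 0.1]
finger_gap: 0.061
tcp [ 0.4995 -0.0877  0.2359] d_tool cm [-4.0653 -0.4486  3.6225] yaw y 107.53224111238687 tilt [ 0.0101 -0.0073] F [-0.842   0.4949  0.125 ] vel 0.08046287138318782 t 16.3
```

View pics/w15.png

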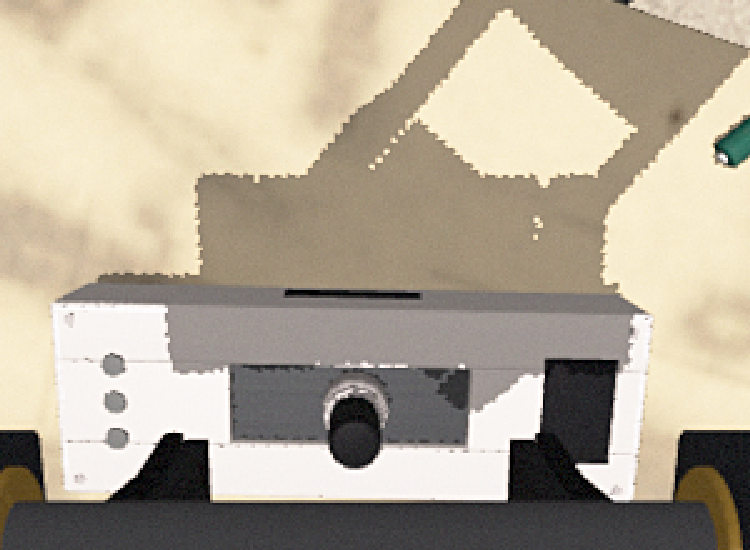

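View pics/s15.png

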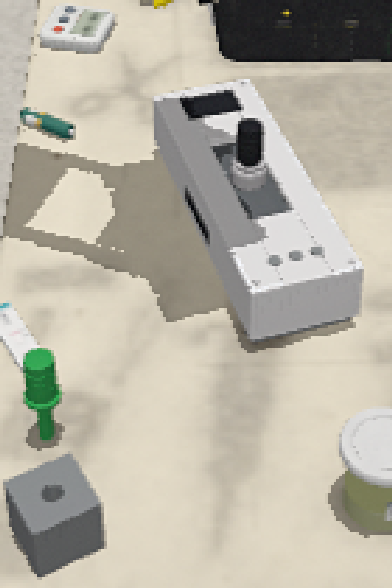

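View pics/t15.png

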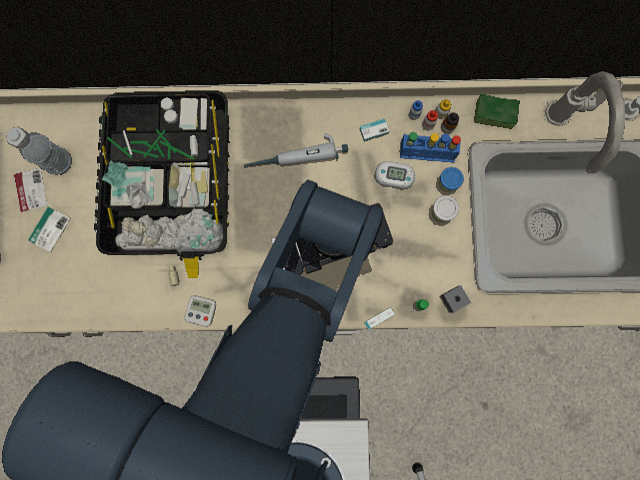

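```bash
python3 - <<'E'
from tl import *
s=sensors.observe();w=cams.capture("wrist");c=cams.capture("side");crop(w["image"],285,365,200,300,6,"pics/w16.png");crop(c["image"],300,340,220,270,10,"pics/s16.png")
for z in(.100,.104,.108): print(z,plane(c,319.3,233.6,z),plane(w,322,278,z,s))
print(two(ray(c,319.3,233.6),ray(w,322,278,s)))
print(s["joint_vel"].max(),s["clock"])
E
```

```text
0.1 [ 0.5418 -0.073   0.1   ] [ 0.5446 -0.0772  0.1   ]
0.104 [ 0.5414 -0.0784  0.104 ] [ 0.5431 -0.0776  0.104 ]
0.108 [ 0.5411 -0.0839  0.108 ] [ 0.5416 -0.078   0.108 ]
(array([ 0.5422, -0.0778,  0.104 ]), np.float64(0.001710502766628978))
0.024926891132594137 16.45
```

View pics/s16.png

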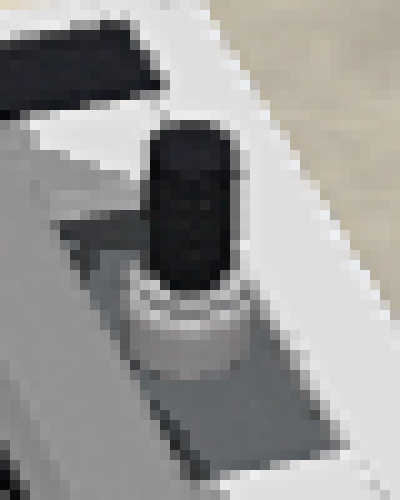

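The knob top triangulates to z = 0.104 m, exactly the home height; the collar sits on the bush and the pin stands upright and free. I'm handing it in.

```bash
python3 -c "
from rig import ticket
print(ticket.job_done())"
```

```text
the job is handed in; nothing more can be done
None
```

The lock pin is home in the reader: I took the black-knobbed pin from its stand, lowered it through the bush and slid it lightly pressed towards the screen end. The tip dropped into the hidden hole at a shutter value of about 0.035 m. I then pushed it down until the collar met the bush, let go and backed off. The job was handed in at about 16.5 s on the clock.

**Last checks:**
- **Seating:** the top of the knob measured 0.104 m from two camera views, which is exactly the home height. The side view shows the collar on the bush and the pin standing free.
- **Other objects:** the bystanders and the green look-alike showed no visible movement in the final pictures.

**Failed or disagreed:**
- **Force:** the downward force briefly went just over the 5 to 10 N guide. It read 10.9 N once while sliding, and 11.6 N when the collar seated; I eased off before letting go.
- **Tip position:** before insertion, the tip worked out from the arm's pose and the wrist-camera view differed by 1 to 2 mm. I followed the image, and the pin went into the bush with no vertical resistance.

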